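# Sort lapping blocks by feel

### The job

The three hand lapping blocks on the grey mat look alike, but a block's hidden underside is either rough or smooth. Slide each block about 5 cm away from its place, flat on the bench, to feel how hard it rubs, and only then lift it, from there; put every rough block into the square tray and every smooth one into the long tray, each lying flat on the tray's floor, face down and not stacked. Leave the spanner and the file where they are.

Things in the scene. Friction and masses are not known exactly. Their poses are not given: they have to be found in the camera images.
- place_1 (a point): left-hand (+y) of three places in a row on the 270 x 420 mm grey mat (1 mm, look only). A lapping block starts in each, within 5 mm and 0.07 rad of it: steel plate 100 x 64 x 10 mm, face down, black upright grip along its middle, 70 long x 16 wide, 10 to 42 mm above the bench, 0.6 kg. Point: 21 mm above the bench, as the block's centre; x along block and grip, y across, z up. Fixed to the mat.
- place_2 (a point): middle place, 130 mm from the others, same axes and height; it does not follow the block. Which block lies where is drawn afresh each time; they look alike, undersides too. Dragged flat over bench or mat, a rough block resists with about 1.2 times its weight (7 N), a smooth one with about 0.15 times (1 N), give or take 30 per cent; pressing down adds to both in proportion.
- place_3 (a point): right-hand (-y) place, 130 mm from the middle one, same axes and height; a third block of the same shape lies here. Along the places' x, 70 mm on either side of each block is clear for sliding.
- square_tray_in (a point): white square open tray, fixed, for rough blocks: outside 180 x 180 mm, 24 tall, walls and floor 5 thick, inside 170 x 170; room for two blocks side by side. Point: the centre of its inner floor, 5 mm above the bench; x and y along its sides.
- long_tray_in (a point): white long narrow open tray, fixed, for smooth blocks: outside 250 x 105 mm, 24 tall, walls and floor 5 thick, inside 240 x 95; room for two blocks end to end. Point: the centre of its inner floor, 5 mm above the bench; x along its length.
- wrench: steel spanner about 130 mm long, lying lengthwise half-way between places 1 and 2, a bystander; x along it.
- file: flat file with a wooden handle, 160 mm long, 18 wide, lying lengthwise half-way between places 2 and 3, a bystander; x along it.

How it is judged:
At the end, for the whole second after the job is handed in: Every rough block lies in the square tray and every smooth one in the long tray: flat on the tray's floor (within 6 mm of its proper height and 0.1 rad of level), face down, inside the walls, not stacked, at rest. (The rules' block names say nothing of which place a block starts in.) (x of rough_block_center in the frame of square_tray_in between -0.075 and 0.075 m and y of rough_block_center in the frame of square_tray_in between -0.075 and 0.075 m and z of rough_block_center in the frame of square_tray_in between 0.015 and 0.027 m and angle between each of rough_block_center, smooth_block_1_center, smooth_block_2_center's own z axis and vertical below 0.1 rad and linear speed of each of rough_block, smooth_block_1, smooth_block_2 below 0.02 m/s and x of smooth_block_1_center in the frame of long_tray_in between -0.11 and 0.11 m and y of smooth_block_1_center in the frame of long_tray_in between -0.045 and 0.045 m and z of smooth_block_1_center in the frame of long_tray_in between 0.015 and 0.027 m and x of smooth_block_2_center in the frame of long_tray_in between -0.11 and 0.11 m and y of smooth_block_2_center in the frame of long_tray_in between -0.045 and 0.045 m and z of smooth_block_2_center in the frame of long_tray_in between 0.015 and 0.027 m); the robot touches nothing.
It fails at once if the spanner or the file is moved by more than 30 mm (distance of any of wrench, file from where it was at the start of the episode above 0.03 m).
It fails at once if a block is lifted before it has been slid 35 mm away from where it lay (height (world z) of smooth_block_1_center above 0.033 m and distance of smooth_block_1_center from where it was at the start of the episode below 0.035 m).
It fails at once if a block is lifted before it has been slid 35 mm away from where it lay (height (world z) of rough_block_center above 0.033 m and distance of rough_block_center from where it was at the start of the episode below 0.035 m).
It fails at once if a block is lifted before it has been slid 35 mm away from where it lay (height (world z) of smooth_block_2_center above 0.033 m and distance of smooth_block_2_center from where it was at the start of the episode below 0.035 m).
It fails at once if a block is tipped by more than about 35 degrees (angle between any of smooth_block_1_center, rough_block_center, smooth_block_2_center's own z axis and vertical above 0.6 rad).
It also fails if it takes over 70 s, if anything falls off the work surface, if the arm or the gripper's body presses on something with over 40 N, if the wrist force passes 120 N, or if a joint passes its speed limit or range.

### The arm

A 6-joint arm with a two-finger parallel gripper is mounted at the origin on the work surface. World frame = base frame: x ahead of the robot, y to its left, z up, the work surface at z = 0. Lengths are in m, angles in rad, forces in N, time in s.
With the tool pointing down it reaches from about 0.425 to 0.95 m from the base axis. Payload 3.5 kg.
Tool frame: the origin (TCP) lies at the very end of the fingers, on their centre line; the grasp point (between the pads) lies 19 mm behind it (grip_depth is the distance from the TCP to the grasp point, in m); x points along the fingers, z is the direction in which the jaws open and shut, and the axes are right-handed (so a half turn about x gives the same grasp; the last joint's range is limited). The gripper opens to 85 mm and grips with 20 to 120 N. Pads are 22 mm wide; open, the fingers measure 114 mm over their backs; the gripper's body (76 mm by 85 mm) begins 54 mm behind the grasp point. The pads swing forward as they close: fully open they stand 13 mm farther back than shut.
Start: joints at [-1.356, 0.286, 1.577, -0, 1.279, -0.15], TCP at [0.241, -0.631, 0.192] pointing down, gripper open.
Joint ranges: [-2.77, 2.77], [-0.9, 2.22], [0.21, 2.48], [-1.53, 4.67], [0.24, 2.81], [-2.84, 2.84]. Speed limits (rad/s): [2.79, 2.79, 3.14, 3.14, 3.14, 3.14].

### API

Orientations are given as a unit quaternion [x, y, z, w].
In Python, from plant import get_state, read_camera, calibration, sign_off, recognise, grip_depth gives the robot as it stands. The module is installed in compiled form; this text tells all that it offers.
- The arm moves only by the tool servo_tool, never from a script. Its argument "deltas" is a list that holds one entry, the list of rows, each a list of 4 numbers: the shift along the world's x, y, z scaled (see below), then the turn about the world's z scaled (see below). In form: [[[tx, ty, tz, spin], ...]]. A call has exactly 5 rows; each row is the pose to reach, as a shift and turn from the pose commanded when the call began; what a row does not reach only later rows make up. The controller multiplies each number of a shift by 10 cm and each number of a turn by 90 degrees. A row lasts 1/10 s, in which the tool goes at most 50 mm and 8.59 degrees, less where a joint would pass 70% of its speed; a pose out of reach is approached as far as the arm can. A call with a number of a shift or a turn outside -1 to 1 is refused whole. A call with a gripper value outside its range is refused whole. "claw" is the gripper's target within -1 to 1 (fully open at 1, half-way at 0, shut at -1), set as the call begins (left out, the last holds). The fingers move at their own pace and stop on an object; "force" is the grip in N (left out, the last holds). Time passes only in rows, so rows that repeat a pose let the fingers close, or fill a call up. It gives the time, the measured TCP pose, the force and the opening at its end, in the units of the state.
- get_state(): the state, without advancing time (a new reading comes with each control period).
- read_camera(name): name is "side" or "top" or "wrist"; returns the picture (480x640x3 uint8, blue, green, red); there is no depth.
- calibration(name): a dict with "intrinsics" (3x3 intrinsics, pixels), "R" (3x3) and "t" (3): a world point X has camera coordinates R X + t; the wrist camera has in their place "T_tool_cam" (4x4, takes a point from camera to tool coordinates, whose origin is the TCP and whose axes are the tool frame's). Camera axes: x right, y down, z forward; pixel columns grow to the right and rows downward; lengths in m; the calibration is good to about 2 mm. A picture is of the moment at which its call begins: read the wrist's pose just before it. calibration takes no time and is no camera call.
- sign_off(): hands the job in, once; it reports no verdict.
Trained networks look in the newest picture that a camera, given by its name, has taken for a name from the list of things; names that differ only in an ending like _2 or _b are one class to them, and where a whole thing is asked for, a point or a joint stands for the part that bears it (a point fixed in the world has none). Each returns a list of dicts, best first, with "p" (0 to 1); they miss things now and then, are a little off and sometimes report something else, mostly with a low value. They report only what shows in the picture. A call takes as long as a camera call.
- recognise(camera, query): "at" ([x, y, z] in m, in world coordinates, good to about 4 mm: the middle of the surface that is visible of it).
The state is a dict: "time": time; "qpos": joint angles; "dq": joint speeds; "joint_efforts": joint torques, N m; "eef_pos": TCP position; "tcp_rot": TCP orientation; "contact_force": force on the tool from outside, world axes, zero at the start; "wrist_torque": the same for the moment, N m; "opening": opening from 0.0 (shut) to 1.0 (fully open).
Only numpy, scipy, OpenCV 4.12 (cv2) and the standard library are available. Lean on these libraries where they do the work, as an engineer would, in place of code of your own. Each camera call takes 0.05 s, during which the arm holds its last target. There are 200 camera calls.

## Working session

There is one attempt and no reset: what is moved stays moved. The work goes in short steps, Python scripts to look and compute and a tool call to move; the robot and the scene stay as the last step left them, time stands still between calls to the robot, and variables do not carry over. Pictures are saved under pics/ and viewed, about 8 in all and at most 12, crops included, and the job is handed in when it is done.

Besides the shell and the picture viewer there is one more tool, called as name([rows], argument=value, ...), one row to a line, values as JSON. servo_tool: Moves the arm, as the interface text tells. Its arguments: {"type":"object","properties":{"deltas":{"type":"array"},"claw":{"type":"number"},"force":{"type":"number"}},"required":["deltas"]}

```bash
mkdir -p pics
python3 - <<'E'
from plant import *
import cv2
s=get_state(); print(s)
print(grip_depth)
im=read_camera("top"); cv2.imwrite("pics/top0.png",im)
for q in ["place_1","square_tray_in","long_tray_in","wrench","file"]:
    for r in recognise("top",q)[:5]: print(q,r)
c=calibration("top");print(c)
E
```

```text
{'time': 0.0, 'qpos': array([-1.35601940e+00,  2.87233462e-01,  1.57816713e+00,  2.33733935e-05,
        1.27859209e+00, -1.50002580e-01]), 'dq': array([ 0.00167773,  0.00024733, -0.00138086,  0.00143113,  0.00074942,
       -0.00015259]), 'joint_efforts': array([ 7.69681697e-05, -4.05982018e+01, -2.92622584e+01, -1.42803578e-04,
        5.81878354e-03,  5.87291495e-07]), 'eef_pos': array([ 0.24067346, -0.62983904,  0.19040743]), 'tcp_rot': array([ 0.40160413,  0.58300856, -0.40043207,  0.58178114]), 'contact_force': array([ 0.06385967, -0.13584989,  0.09235728]), 'wrist_torque': array([0.01380022, 0.00401768, 0.0279109 ]), 'opening': 1.0001246675453683}
0.0187
place_1 {'at': [0.577, -0.0178, 0.0009], 'p': 0.71}
square_tray_in {'at': [0.4832, -0.3524, 0.0054], 'p': 0.64}
square_tray_in {'at': [0.5734, -0.0827, 0.0104], 'p': 0.6}
long_tray_in {'at': [0.5135, 0.3164, 0.0014], 'p': 0.64}
wrench {'at': [0.627, 0.0502, 0.0139], 'p': 0.65}
file {'at': [0.5734, -0.0814, 0.0066], 'p': 0.89}
{'intrinsics': array([[470.32186364,   0.        , 309.41451112],
       [  0.        , 470.32186364, 229.82511413],
       [  0.        ,   0.        ,   1.        ]]), 'R': array([[ 0.0222717 , -0.99920919, -0.03293889],
       [-0.98552141, -0.01640358, -0.16875565],
       [ 0.16808188,  0.03622046, -0.98510739]]), 't': array([0.00676453, 0.53801607, 0.76192567])}
```

View pics/top0.png

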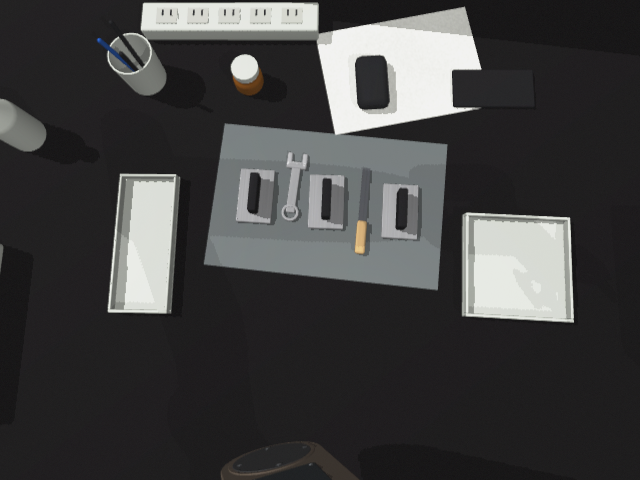

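The top view shows blocks around (255,195), (327,202), (401,211). The spanner is at (293,187) and the file at (362,212). The long tray's centre is near (145,243) and the square tray's near (518,268). I'll rectify at plate height and measure.

```bash
cat > h.py <<'E'
import numpy as np, cv2
from plant import *
def ortho(im,cal,z,x0,x1,y0,y1,s=2000):
    # row: x decreasing downward, col: y decreasing to the right ; s px per m
    K,R,t=[np.array(cal[k]) for k in("intrinsics","R","t")]
    W=int((y1-y0)*s);H=int((x1-x0)*s)
    w=np.array([[x1,y1,z],[x1,y0,z],[x0,y0,z],[x0,y1,z]])
    p=(K@(R@w.T+t[:,None])).T; p=p[:,:2]/p[:,2:]
    M=cv2.getPerspectiveTransform(p.astype(np.float32),np.float32([[0,0],[W,0],[W,H],[0,H]]))
    return cv2.warpPerspective(im,M,(W,H))
def unproj(px,cal,z):
    K,R,t=[np.array(cal[k]) for k in("intrinsics","R","t")]
    C=-R.T@t; d=R.T@np.linalg.inv(K)@np.array([*px,1.]); return C+d*(z-C[2])/d[2]
E
python3 - <<'E'
from h import *
im=cv2.imread("pics/top0.png");c=calibration("top")
o=ortho(im,c,.01,.44,.72,-.2,.2)
g=cv2.cvtColor(o,cv2.COLOR_BGR2GRAY)
print([int(v) for v in np.percentile(g,[5,25,50,75,95,99])])
hsv=cv2.cvtColor(o,cv2.COLOR_BGR2HSV)
for th in (135,):
    m=((g>th)).astype(np.uint8)
    for q in cv2.findContours(m,cv2.RETR_EXTERNAL,cv2.CHAIN_APPROX_NONE)[0]:
        if cv2.contourArea(q)>1500:
            (u,v),wh,a=cv2.minAreaRect(q); print(th,.72-v/2000,.2-u/2000,np.array(wh)/2000,a)
cv2.imwrite("pics/o1.png",o)
# trays: outer rim
for nm,roi in (("long",(90,160,110,170)),("sq",(450,200,140,135))):
    x,y,w,h=roi; g=cv2.cvtColor(im,cv2.COLOR_BGR2GRAY)[y:y+h,x:x+w]
    m=(g>75).astype(np.uint8)
    q=max(cv2.findContours(m,cv2.RETR_EXTERNAL,cv2.CHAIN_APPROX_NONE)[0],key=cv2.contourArea)
    q=cv2.convexHull(q); ap=cv2.approxPolyDP(q,6,True)[:,0]+[x,y]
    P=np.array([unproj(p,c,.024) for p in ap.astype(float)])
    print(nm,ap.tolist(),P.round(4).tolist(),np.linalg.norm(P-np.roll(P,-1,0),axis=1).round(3))
E
```

```text
[31, 114, 125, 130, 172, 178]
135 0.5338023376464843 -0.07150256347656248 [0.01747254 0.05922413] 2.82712459564209
135 0.5823538665771484 -0.14196527099609374 [0.06321791 0.09941766] 2.414656639099121
135 0.5983058776855469 -0.009221130371093733 [0.06319537 0.09926967] 0.9765379428863525
135 0.6074410552978515 0.12008813476562501 [0.06304576 0.09945547] 2.9038188457489014
135 0.6253769226074218 0.05151539611816408 [0.03708638 0.12825191] 7.125016689300537
long [[120, 173], [179, 177], [170, 312], [107, 311]] [[0.6411, 0.3666, 0.024], [0.6349, 0.2572, 0.024], [0.3933, 0.2561, 0.024], [0.3925, 0.3669, 0.024]] [0.11  0.242 0.111 0.249]
sq [[462, 215], [569, 217], [573, 322], [462, 316]] [[0.5724, -0.2493, 0.024], [0.5717, -0.4335, 0.024], [0.3921, -0.4276, 0.024], [0.3978, -0.2437, 0.024]] [0.184 0.18  0.184 0.175]
```

View pics/o1.png

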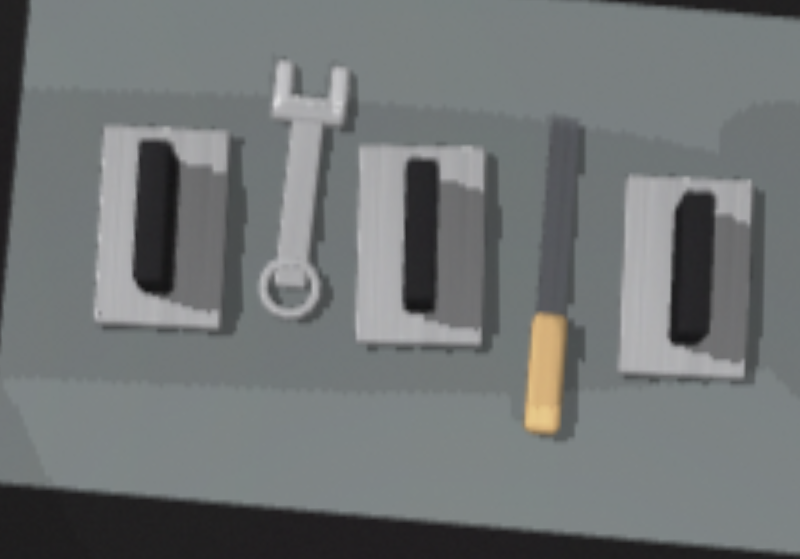

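The rectified plates come out 99 x 63 mm, so they're trustworthy. B1 is at (0.607, 0.120), B2 at (0.598, -0.009) and B3 at (0.582, -0.142), with yaws of about -2.9°, -1.0° and -2.4°. Next I'll rectify the trays at rim height.

Run:
```python
from h import *
im=cv2.imread("pics/top0.png");c=calibration("top")
R,t=np.array(c["R"]),np.array(c["t"]);print("cam",-R.T@t)
a=ortho(im,c,.024,.37,.67,.21,.41,1900); b=ortho(im,c,.024,.37,.67,-.46,-.24,1900)
for o in(a,b):
    for k in range(0,o.shape[1],38): cv2.line(o,(k,0),(k,8 if k%190 else 20),(0,255,255),1)
    for k in range(0,o.shape[0],38): cv2.line(o,(0,k),(8 if k%190 else 20,k),(0,255,255),1)
cv2.imwrite("pics/o2.png",np.hstack([a,b]))
read_camera("side")
for q in ["square_tray_in","long_tray_in"]:
    for r in recognise("side",q)[:3]: print(q,r)
```

```text
cam [ 0.4020098  -0.01201273  0.84159467]
square_tray_in {'at': [0.4893, -0.3425, 0.0041], 'p': 0.67}
long_tray_in {'at': [0.5089, 0.3117, 0.0035], 'p': 0.82}
long_tray_in {'at': [0.6198, 0.0523, 0.0058], 'p': 0.32}
```

View pics/o2.png

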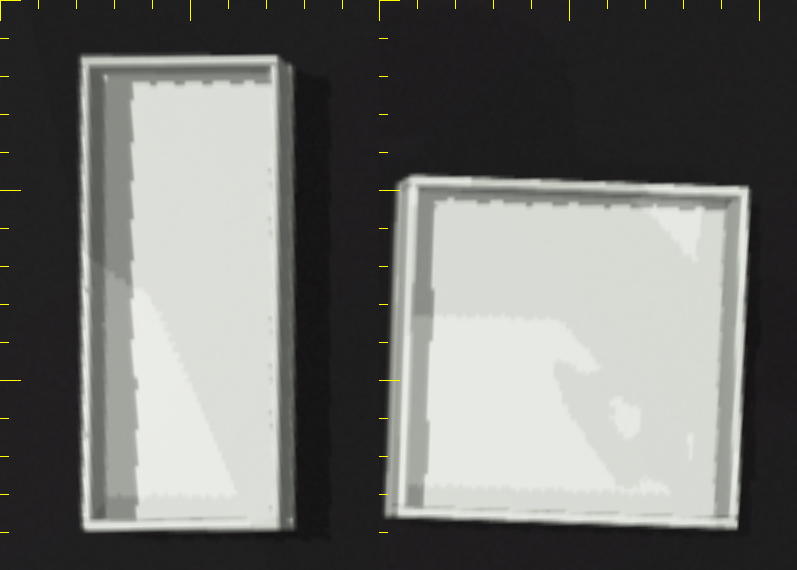

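Long tray: rim centre (0.516, 0.315), yaw +0.4°. Square tray: (0.4845, -0.342), yaw -1.9°. Both sizes check, and the side camera agrees within 7 mm. Now I'll move over B3 with the jaws partly closed, turning by -23°.

servo_tool([
  [[0.14,0.2,0,-0.052],[0.28,0.4,0,-0.104],[0.41,0.59,0,-0.156],[0.55,0.79,0,-0.208],[0.68,0.98,0,-0.26]],
], claw=-0.2, force=60)

```text
time: 0.95
eef_pos: [0.3094, -0.5317, 0.1919]
tcp_rot: [0.512, 0.488, -0.512, 0.488]
contact_force: [-0.5, -0.1, 0.2]
opening: 0.403
```

servo_tool([
  [[0.14,0.2,0,0],[0.28,0.4,0,0],[0.41,0.59,0,0],[0.55,0.79,0,0],[0.68,0.98,0,0]],
])

```text
time: 1.45
eef_pos: [0.3774, -0.4337, 0.192]
tcp_rot: [-0.511, -0.489, 0.511, -0.489]
contact_force: [0.2, -0.8, 0.4]
opening: 0.399
```

servo_tool([
  [[0.14,0.2,0,0],[0.28,0.4,0,0],[0.41,0.59,0,0],[0.55,0.79,0,0],[0.68,0.98,0,0]],
])

```text
time: 1.95
eef_pos: [0.4454, -0.3357, 0.1921]
tcp_rot: [0.511, 0.489, -0.511, 0.489]
contact_force: [1.1, -0.1, -0.5]
opening: 0.405
```

servo_tool([
  [[0.14,0.2,0,0],[0.28,0.4,0,0],[0.41,0.59,0,0],[0.55,0.79,0,0],[0.68,0.98,0,0]],
])

```text
time: 2.45
eef_pos: [0.5134, -0.2377, 0.1921]
tcp_rot: [0.511, 0.489, -0.511, 0.489]
contact_force: [0.4, 0.7, 0.4]
opening: 0.398
```

servo_tool([
  [[0.14,0.2,-0.1,0],[0.28,0.4,-0.25,0],[0.5,0.7,-0.4,0],[0.69,0.96,-0.5,0],[0.69,0.96,-0.5,0]],
])

```text
time: 2.95
eef_pos: [0.5822, -0.1392, 0.1398]
tcp_rot: [-0.51, -0.491, 0.51, -0.489]
contact_force: [0.0, -0.8, -0.3]
opening: 0.401
```

```bash
cat >> h.py <<'E'
from scipy.spatial.transform import Rotation as Ro
def wristcal():
    s=get_state(); c=calibration("wrist"); T=np.eye(4)
    T[:3,:3]=Ro.from_quat(s["tcp_rot"]).as_matrix(); T[:3,3]=s["eef_pos"]
    M=np.linalg.inv(T@np.array(c["T_tool_cam"]))
    return s,dict(intrinsics=c["intrinsics"],R=M[:3,:3],t=M[:3,3])
E
python3 - <<'E'
from h import *
s,c=wristcal(); im=read_camera("wrist"); print(s["eef_pos"],Ro.from_quat(s["tcp_rot"]).as_matrix().round(3).tolist())
o=ortho(im,c,.042,.5,.66,-.22,-.06,2500)
cv2.line(o,(0,200),(400,200),(0,0,255),1)
u=int((-.06+.142)*2500);v=int((.66-.582)*2500);cv2.circle(o,(u,v),4,(0,255,0),1)
cv2.imwrite("pics/w1.png",np.hstack([cv2.resize(im,(533,400)),cv2.resize(o,(266,266)).copy() if 0 else o[:, :267+133]]) if 0 else o)
E
```

```text
[ 0.58215875 -0.13922119  0.13982494] [[-0.003, 0.999, -0.04], [0.002, -0.04, -0.999], [-1.0, -0.003, -0.002]]
```

View pics/w1.png

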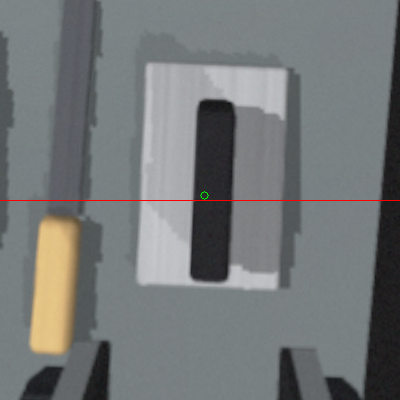

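The wrist ortho shows B3's grip centred near (213,191), giving (0.584, -0.145). That's within 3 mm of the first estimate, and the yaw matches. Descending.

servo_tool([
  [[0.01,-0.045,-0.2,0],[0.01,-0.045,-0.4,0],[0.01,-0.045,-0.6,0],[0.01,-0.045,-0.8,0],[0.01,-0.045,-1.0,0]],
])

```text
time: 3.5
eef_pos: [0.5829, -0.1485, 0.0421]
tcp_rot: [0.511, 0.488, -0.511, 0.489]
contact_force: [0.4, -0.0, -0.1]
opening: 0.404
```

servo_tool([
  [[0,0,-0.1,0],[0,0,-0.18,0],[0,0,-0.23,0],[0,0,-0.23,0],[0,0,-0.23,0]],
])

```text
time: 4.0
eef_pos: [0.5835, -0.1474, 0.0197]
tcp_rot: [0.511, 0.488, -0.511, 0.489]
contact_force: [0.3, -0.2, 0.8]
opening: 0.404
```

servo_tool([
  [[0,0,0,0],[0,0,0,0],[0,0,0,0],[0,0,0,0],[0,0,0,0]],
], claw=-1, force=60)

```text
time: 4.5
eef_pos: [0.5829, -0.147, 0.0189]
tcp_rot: [0.511, 0.489, -0.511, 0.489]
contact_force: [0.0, -1.0, -0.6]
opening: 0.002
```

Run:
```python
from h import *
s=get_state();print(s["eef_pos"],s["opening"],s["contact_force"])
im=read_camera("wrist"); t=read_camera("side")
cv2.imwrite("pics/w2.png",np.hstack([cv2.resize(im,(400,300)),cv2.resize(t,(400,300))]))
```

```text
[ 0.5828536  -0.14700686  0.01889543] 0.0017911941430257495 [ 0.02278881 -1.02018004 -0.62115845]
```

View pics/w2.png

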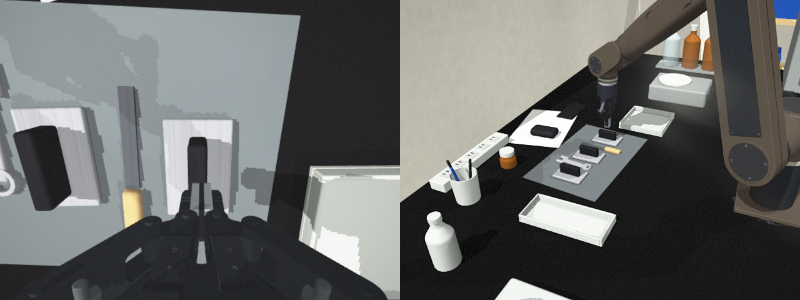

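Run:
```python
from h import *
s,w=wristcal()
c=calibration("side"); im=read_camera("side"); wi=read_camera("wrist")
def pj(c,X):
    p=np.array(c["intrinsics"])@(np.array(c["R"])@X+np.array(c["t"])); return p[:2]/p[2]
for cc,i in((c,im),(w,wi)):
    for X,col in((s["eef_pos"],(0,0,255)),(np.array([.584,-.144,.042]),(0,255,0)),(np.array([.584,-.144,.010]),(255,0,0)),(np.array([.572,-.1015,.01]),(255,255,0))):
        p=pj(cc,X);print(p); cv2.circle(i,tuple(int(v) for v in p),2,col,-1)
a=im[140:260,260:420]
cv2.imwrite("pics/s3.png",np.hstack([cv2.resize(a,(400,300),interpolation=cv2.INTER_CUBIC),cv2.resize(wi[180:420,180:500],(400,300))]))
```

```text
[331.33044277 217.65351834]
[330.42469142 209.54032867]
[330.37906096 221.38131787]
[328.29361632 230.77128032]
[320.00503406 276.58000827]
[313.73134602 292.92658431]
[314.92015019 269.09639299]
[246.76652426 289.98590364]
```

View pics/s3.png

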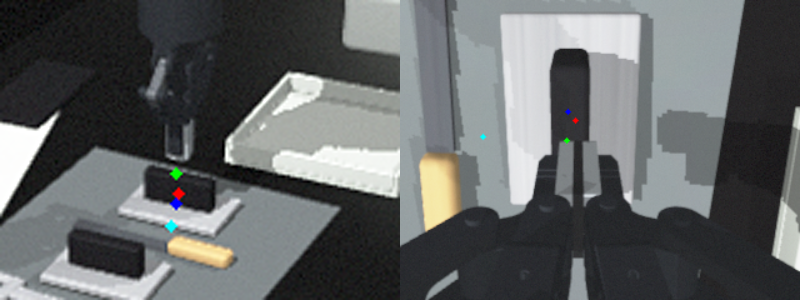

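Run:
```python
from h import *
s,w=wristcal(); c=calibration("side"); print(np.array(calibration("wrist")["T_tool_cam"]).round(4).tolist())
R=Ro.from_quat(s["tcp_rot"]).as_matrix()
def pj(c,X):
    p=np.array(c["intrinsics"])@(np.array(c["R"])@X+np.array(c["t"])); return (p[:2]/p[2]).round(1)
for d in(0,.01,.02,.03,.04,.05):
    print(d,"side",pj(c,s["eef_pos"]-d*R[:,0]),"wrist",[pj(w,s["eef_pos"]-d*R[:,0]+k*R[:,1]) for k in(0,.011,-.011)])
print(get_state()["qpos"], s["eef_pos"])
```

```text
[[-0.0008, -0.3099, 0.9508, -0.1823], [0.0005, -0.9508, -0.3099, 0.0797], [1.0, 0.0002, 0.0009, 0.001], [0.0, 0.0, 0.0, 1.0]]
0 side [331.3 217.7] wrist [array([320. , 276.6]), array([320. , 258.8]), array([320. , 293.8])]
0.01 side [331.4 214. ] wrist [array([319.9, 283.9]), array([319.9, 265.3]), array([319.9, 301.8])]
0.02 side [331.4 210.3] wrist [array([319.8, 292. ]), array([319.8, 272.5]), array([319.8, 310.7])]
0.03 side [331.4 206.5] wrist [array([319.7, 301. ]), array([319.7, 280.6]), array([319.7, 320.6])]
0.04 side [331.4 202.7] wrist [array([319.6, 311.1]), array([319.5, 289.7]), array([319.6, 331.6])]
0.05 side [331.4 198.9] wrist [array([319.4, 322.4]), array([319.4, 299.9]), array([319.5, 343.9])]
[-4.15815978e-01  3.24171463e-01  1.87378950e+00 -2.71139181e-05
  9.43714797e-01  1.19858530e+00] [ 0.58280527 -0.14705354  0.01877422]
```

The wrist and side views agree that the real fingertips sit about 40 mm above the reported TCP. The jaws closed just above the grip, and nothing has moved. I'll reopen and go lower in steps, watching the force, with +3 mm in y.

servo_tool([
  [[0,0.03,0,0],[0,0.03,0,0],[0,0.03,0,0],[0,0.03,0,0],[0,0.03,0,0]],
], claw=-0.2)

```text
time: 5.2
eef_pos: [0.5829, -0.1441, 0.0188]
tcp_rot: [0.511, 0.489, -0.511, 0.489]
contact_force: [-0.4, 0.6, 1.0]
opening: 0.401
```

servo_tool([
  [[0,0,-0.06,0],[0,0,-0.12,0],[0,0,-0.18,0],[0,0,-0.25,0],[0,0,-0.25,0]],
])

```text
time: 5.7
eef_pos: [0.5816, -0.1436, -0.008]
tcp_rot: [-0.51, -0.49, 0.511, -0.488]
contact_force: [-0.1, 0.3, -0.2]
opening: 0.403
```

servo_tool([
  [[0,0,-0.04,0],[0,0,-0.08,0],[0,0,-0.12,0],[0,0,-0.12,0],[0,0,-0.12,0]],
])

```text
time: 6.2
eef_pos: [0.5828, -0.144, -0.0183]
tcp_rot: [-0.511, -0.489, 0.511, -0.489]
contact_force: [-0.2, -0.9, -0.5]
opening: 0.399
```

servo_tool([
  [[0,0,0,0],[0,0,0,0],[0,0,0,0],[0,0,0,0],[0,0,0,0]],
], claw=-1, force=60)

```text
time: 6.7
eef_pos: [0.5832, -0.1441, -0.0177]
tcp_rot: [0.511, 0.489, -0.511, 0.489]
contact_force: [-0.4, 1.0, 2.8]
opening: 0.169
```

Gripped (opening 0.169, about 15 mm). I'll slide it slowly toward the robot, with the force read while still moving.

servo_tool([
  [[-0.05,0.005,0,0],[-0.1,0.01,0,0],[-0.15,0.015,0,0],[-0.2,0.02,0,0],[-0.25,0.025,0,0]],
])

```text
time: 7.2
eef_pos: [0.5579, -0.1418, -0.0177]
tcp_rot: [0.511, 0.488, -0.511, 0.489]
contact_force: [2.5, -0.8, 2.1]
opening: 0.169
```

servo_tool([
  [[-0.05,0.005,0,0],[-0.1,0.01,0,0],[-0.15,0.015,0,0],[-0.21,0.02,0,0],[-0.27,0.025,0,0]],
])

```text
time: 7.7
eef_pos: [0.5309, -0.1392, -0.0177]
tcp_rot: [0.511, 0.489, -0.511, 0.489]
contact_force: [3.0, -0.9, 5.5]
opening: 0.174
```

```bash
python3 -c "
from plant import *
s=get_state();print(s['eef_pos'],s['contact_force'],s['wrist_torque'],s['opening'])"
```

```text
[ 0.53091299 -0.13923924 -0.0177384 ] [ 2.99784533 -0.89056059  5.48082125] [-0.03470316 -0.44381147  0.02663347] 0.17385091098932234
```

servo_tool([
  [[0.02,-0.002,0.01,0],[0.04,-0.004,0.01,0],[0.06,-0.006,0.01,0],[0.08,-0.008,0.01,0],[0.1,-0.01,0.01,0]],
])

```text
time: 8.2
eef_pos: [0.5387, -0.1395, -0.0177]
tcp_rot: [-0.51, -0.491, 0.512, -0.488]
contact_force: [-3.2, 0.0, 7.5]
opening: 0.173
```

servo_tool([
  [[-0.02,0.002,0,0],[-0.04,0.004,0,0],[-0.06,0.006,0,0],[-0.08,0.008,0,0],[-0.1,0.01,0,0]],
])

```text
time: 8.7
eef_pos: [0.53, -0.1388, -0.0177]
tcp_rot: [-0.511, -0.489, 0.511, -0.489]
contact_force: [1.1, -0.2, 0.5]
opening: 0.172
```

B3's drag-to-load ratio is about 0.17–0.3, so it is smooth. I'll lift it and carry it to the near end of the long tray.

servo_tool([
  [[0,0,0.15,0],[0,0,0.35,0],[0,0,0.6,0],[0,0,0.8,0],[0,0,1.0,0]],
])

```text
time: 9.2
eef_pos: [0.5285, -0.1381, 0.0823]
tcp_rot: [-0.51, -0.491, 0.511, -0.487]
contact_force: [0.2, -0.8, -5.2]
opening: 0.172
```

servo_tool([
  [[-0.02,0.1,0,0.01],[-0.05,0.3,0,0.02],[-0.08,0.5,0,0.03],[-0.11,0.7,0,0.03],[-0.15,0.91,0,0.03]],
])

```text
time: 9.7
eef_pos: [0.513, -0.046, 0.0803]
tcp_rot: [0.498, 0.503, -0.5, 0.499]
contact_force: [0.4, 0.4, -6.2]
opening: 0.171
```

servo_tool([
  [[-0.03,0.18,0,0],[-0.06,0.36,0,0],[-0.09,0.54,0,0],[-0.12,0.72,0,0],[-0.15,0.91,0,0]],
])

```text
time: 10.2
eef_pos: [0.4977, 0.0445, 0.0803]
tcp_rot: [0.498, 0.503, -0.5, 0.499]
contact_force: [0.5, 0.5, -6.2]
opening: 0.172
```

servo_tool([
  [[-0.03,0.18,0,0],[-0.06,0.36,0,0],[-0.09,0.54,0,0],[-0.12,0.72,0,0],[-0.15,0.91,0,0]],
])

```text
time: 10.7
eef_pos: [0.4826, 0.1349, 0.0803]
tcp_rot: [0.497, 0.502, -0.5, 0.5]
contact_force: [0.5, 0.2, -7.0]
opening: 0.171
```

servo_tool([
  [[-0.03,0.18,0,0],[-0.06,0.36,0,0],[-0.09,0.54,0,0],[-0.12,0.72,0,0],[-0.15,0.91,0,0]],
])

```text
time: 11.2
eef_pos: [0.4676, 0.2254, 0.0802]
tcp_rot: [0.497, 0.502, -0.501, 0.5]
contact_force: [0.6, -1.0, -5.6]
opening: 0.168
```

servo_tool([
  [[-0.04,0.25,0,0],[-0.08,0.5,0,0],[-0.11,0.7,0,0],[-0.14,0.85,0,0],[-0.14,0.9,0,0]],
])

```text
time: 11.7
eef_pos: [0.4545, 0.3157, 0.0811]
tcp_rot: [0.497, 0.502, -0.5, 0.501]
contact_force: [0.7, -0.1, -5.9]
opening: 0.175
```

servo_tool([
  [[0.01,0,-0.2,0],[0.01,0,-0.4,0],[0.01,0,-0.6,0],[0.01,0,-0.75,0],[0.01,0,-0.86,0]],
])

```text
time: 12.2
eef_pos: [0.4569, 0.3141, -0.005]
tcp_rot: [0.498, 0.501, -0.5, 0.501]
contact_force: [0.2, -0.3, -6.1]
opening: 0.174
```

servo_tool([
  [[0,0,-0.02,0],[0,0,-0.04,0],[0,0,-0.06,0],[0,0,-0.07,0],[0,0,-0.07,0]],
])

```text
time: 12.7
eef_pos: [0.4582, 0.3151, -0.0097]
tcp_rot: [0.499, 0.501, -0.499, 0.501]
contact_force: [-0.2, -0.2, -5.8]
opening: 0.17
```

servo_tool([
  [[0,0,-0.01,0],[0,0,-0.02,0],[0,0,-0.03,0],[0,0,-0.03,0],[0,0,-0.03,0]],
])

```text
time: 13.2
eef_pos: [0.4582, 0.3151, -0.0127]
tcp_rot: [0.499, 0.501, -0.499, 0.501]
contact_force: [-1.0, -0.1, -3.1]
opening: 0.171
```

servo_tool([
  [[0,0,0,0],[0,0,0,0],[0,0,0,0],[0,0,0,0],[0,0,0,0]],
], claw=-0.2)

```text
time: 13.7
eef_pos: [0.4581, 0.315, -0.0129]
tcp_rot: [0.499, 0.501, -0.499, 0.501]
contact_force: [-0.4, -0.1, 0.2]
opening: 0.399
```

servo_tool([
  [[0,0,0.15,0],[0,0,0.35,0],[0,0,0.55,0],[0,0,0.75,0],[0,0,0.95,0]],
])

```text
time: 14.2
eef_pos: [0.4581, 0.3151, 0.0839]
tcp_rot: [0.5, 0.501, -0.499, 0.501]
contact_force: [0.8, -0.2, 1.2]
opening: 0.402
```

servo_tool([
  [[0.15,-0.2,0,-0.01],[0.3,-0.4,0,-0.02],[0.45,-0.6,0,-0.037],[0.6,-0.8,0,-0.037],[0.75,-0.98,0,-0.037]],
])

```text
time: 14.7
eef_pos: [0.5337, 0.2161, 0.0832]
tcp_rot: [0.514, 0.486, -0.513, 0.486]
contact_force: [0.4, -0.1, 0.1]
opening: 0.395
```

servo_tool([
  [[0.15,-0.2,0,0],[0.3,-0.4,0,0],[0.45,-0.6,0,0],[0.75,-0.98,0,0],[0.75,-0.98,0,0]],
])

```text
time: 15.2
eef_pos: [0.6115, 0.115, 0.0839]
tcp_rot: [0.515, 0.484, -0.514, 0.486]
contact_force: [0.1, -0.2, -0.0]
opening: 0.4
```

Run:
```python
from h import *
s,c=wristcal(); im=read_camera("wrist"); print(s["eef_pos"])
o=ortho(im,c,.042,.53,.69,.04,.20,2500)
c2=ortho(im,c,.042,.53,.69,-.09,.07,2500)
t=read_camera("top")[140:340,70:270]
cv2.imwrite("pics/w3.png",np.hstack([o,c2]))
```

```text
[0.6115122  0.11495454 0.0838644 ]
```

View pics/w3.png

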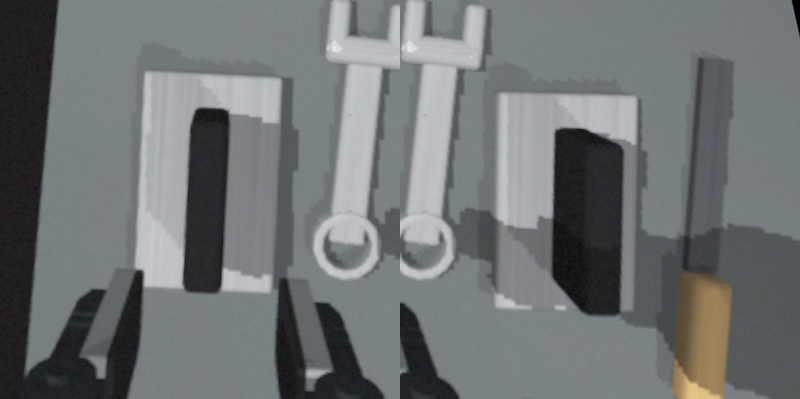

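B1's grip is at (0.610, 0.117), taken from the left panel's centre at pixel (206,200), and the yaw matches. Descending and gripping.

servo_tool([
  [[-0.015,0.03,-0.15,0],[-0.015,0.03,-0.35,0],[-0.015,0.03,-0.55,0],[-0.015,0.03,-0.75,0],[-0.015,0.03,-0.92,0]],
])

```text
time: 15.8
eef_pos: [0.6042, 0.1234, -0.0124]
tcp_rot: [-0.512, -0.487, 0.514, -0.486]
contact_force: [-0.1, 0.6, -0.4]
opening: 0.406
```

servo_tool([
  [[0,0,-0.04,0],[0,0,-0.08,0],[0,0,-0.09,0],[0,0,-0.09,0],[0,0,-0.09,0]],
])

```text
time: 16.3
eef_pos: [0.6072, 0.1219, -0.0182]
tcp_rot: [0.514, 0.486, -0.513, 0.487]
contact_force: [0.1, -0.3, 0.3]
opening: 0.398
```

servo_tool([
  [[0,0,0,0],[0,0,0,0],[0,0,0,0],[0,0,0,0],[0,0,0,0]],
], claw=-1, force=60)

```text
time: 16.8
eef_pos: [0.607, 0.1211, -0.018]
tcp_rot: [-0.513, -0.486, 0.513, -0.487]
contact_force: [-1.9, -3.3, 5.6]
opening: 0.171
```

servo_tool([
  [[-0.05,0.005,0,0],[-0.1,0.01,0,0],[-0.15,0.015,0,0],[-0.2,0.02,0,0],[-0.25,0.025,0,0]],
])

```text
time: 17.3
eef_pos: [0.5837, 0.1249, -0.018]
tcp_rot: [0.515, 0.485, -0.512, 0.487]
contact_force: [4.6, -1.1, 1.6]
opening: 0.167
```

servo_tool([
  [[-0.05,0.005,0,0],[-0.1,0.01,0,0],[-0.15,0.015,0,0],[-0.21,0.02,0,0],[-0.27,0.025,0,0]],
])

```text
time: 17.8
eef_pos: [0.5567, 0.1275, -0.018]
tcp_rot: [0.515, 0.485, -0.512, 0.487]
contact_force: [5.7, -0.4, 1.6]
opening: 0.17
```

servo_tool([
  [[0.02,-0.002,0,0],[0.04,-0.004,0,0],[0.06,-0.006,0,0],[0.08,-0.008,0,0],[0.1,-0.01,0,0]],
])

```text
time: 18.3
eef_pos: [0.5555, 0.1275, -0.018]
tcp_rot: [-0.508, -0.492, 0.519, -0.48]
contact_force: [-28.7, 0.8, 34.0]
opening: 0.172
```

servo_tool([
  [[-0.02,0.002,0,0],[-0.04,0.004,0,0],[-0.06,0.006,0,0],[-0.08,0.008,0,0],[-0.1,0.01,0,0]],
])

```text
time: 18.8
eef_pos: [0.5564, 0.1276, -0.0178]
tcp_rot: [0.515, 0.485, -0.512, 0.487]
contact_force: [7.2, 0.3, 2.8]
opening: 0.17
```

B1 is clearly rough: ratio about 0.8, and the reversal gave 29 N against a 34 N press. I'll carry it to the square tray.

servo_tool([
  [[0,0,0.15,0],[0,0,0.35,0],[0,0,0.6,0],[0,0,0.8,0],[0,0,1.0,0]],
])

```text
time: 19.3
eef_pos: [0.5511, 0.1272, 0.079]
tcp_rot: [-0.512, -0.488, 0.515, -0.484]
contact_force: [-0.9, -0.3, -6.2]
opening: 0.172
```

servo_tool([
  [[-0.02,-0.1,0,0.012],[-0.05,-0.3,0,0.012],[-0.08,-0.5,0,0.012],[-0.11,-0.7,0,0.012],[-0.14,-0.94,0,0.012]],
])

```text
time: 19.8
eef_pos: [0.5368, 0.0333, 0.0781]
tcp_rot: [-0.507, -0.493, 0.51, -0.489]
contact_force: [0.9, -0.2, -6.3]
opening: 0.172
```

servo_tool([
  [[-0.03,-0.18,0,0],[-0.06,-0.36,0,0],[-0.09,-0.54,0,0],[-0.12,-0.74,0,0],[-0.15,-0.94,0,0]],
])

```text
time: 20.3
eef_pos: [0.5221, -0.0604, 0.0781]
tcp_rot: [-0.508, -0.493, 0.51, -0.489]
contact_force: [-0.8, -0.3, -6.1]
opening: 0.172
```

servo_tool([
  [[-0.03,-0.18,0,0],[-0.06,-0.36,0,0],[-0.09,-0.54,0,0],[-0.12,-0.74,0,0],[-0.15,-0.94,0,0]],
])

```text
time: 20.8
eef_pos: [0.5074, -0.1539, 0.0781]
tcp_rot: [-0.508, -0.494, 0.509, -0.488]
contact_force: [0.4, 0.1, -6.5]
opening: 0.17
```

servo_tool([
  [[-0.03,-0.18,0,0],[-0.06,-0.36,0,0],[-0.09,-0.54,0,0],[-0.12,-0.74,0,0],[-0.15,-0.94,0,0]],
])

```text
time: 21.3
eef_pos: [0.4927, -0.2474, 0.078]
tcp_rot: [-0.509, -0.494, 0.509, -0.488]
contact_force: [0.5, -0.3, -6.1]
opening: 0.173
```

servo_tool([
  [[-0.04,-0.25,0,0],[-0.08,-0.5,0,0],[-0.11,-0.7,0,0],[-0.13,-0.85,0,0],[-0.13,-0.93,0,0]],
])

```text
time: 21.8
eef_pos: [0.4814, -0.3425, 0.0798]
tcp_rot: [0.509, 0.492, -0.509, 0.49]
contact_force: [0.7, 0.5, -6.3]
opening: 0.172
```

servo_tool([
  [[0.01,0,-0.2,0],[0.02,0,-0.4,0],[0.02,0,-0.6,0],[0.02,0,-0.75,0],[0.02,0,-0.86,0]],
])

```text
time: 22.3
eef_pos: [0.4839, -0.341, -0.0068]
tcp_rot: [0.509, 0.492, -0.509, 0.49]
contact_force: [-0.3, -0.1, -6.0]
opening: 0.169
```

servo_tool([
  [[0,0,-0.02,0],[0,0,-0.03,0],[0,0,-0.04,0],[0,0,-0.05,0],[0,0,-0.05,0]],
])

```text
time: 22.8
eef_pos: [0.4847, -0.3424, -0.0095]
tcp_rot: [0.509, 0.491, -0.509, 0.491]
contact_force: [0.7, -0.2, -6.7]
opening: 0.171
```

servo_tool([
  [[0,0,-0.005,0],[0,0,-0.01,0],[0,0,-0.015,0],[0,0,-0.015,0],[0,0,-0.015,0]],
])

```text
time: 23.3
eef_pos: [0.4843, -0.342, -0.0117]
tcp_rot: [0.509, 0.491, -0.509, 0.491]
contact_force: [-1.1, -0.7, -5.5]
opening: 0.171
```

servo_tool([
  [[0,0,-0.005,0],[0,0,-0.01,0],[0,0,-0.01,0],[0,0,-0.01,0],[0,0,-0.01,0]],
])

```text
time: 23.8
eef_pos: [0.4843, -0.3421, -0.0127]
tcp_rot: [-0.509, -0.491, 0.509, -0.491]
contact_force: [-1.0, -0.2, -6.5]
opening: 0.175
```

servo_tool([
  [[0,0,0,0],[0,0,0,0],[0,0,0,0],[0,0,0,0],[0,0,0,0]],
], claw=-0.2)

```text
time: 24.3
eef_pos: [0.4847, -0.3424, -0.0122]
tcp_rot: [0.509, 0.491, -0.509, 0.491]
contact_force: [0.4, -0.5, -0.1]
opening: 0.4
```

servo_tool([
  [[0,0,0.15,0],[0,0,0.35,0],[0,0,0.55,0],[0,0,0.75,0],[0,0,0.95,0]],
])

```text
time: 24.8
eef_pos: [0.4846, -0.3423, 0.0845]
tcp_rot: [0.509, 0.491, -0.509, 0.491]
contact_force: [0.9, -0.6, 1.4]
opening: 0.399
```

servo_tool([
  [[0.06,0.18,0,0.01],[0.12,0.36,0,0.01],[0.18,0.54,0,0.01],[0.24,0.72,0,0.01],[0.3,0.9,0,0.01]],
])

```text
time: 25.3
eef_pos: [0.5142, -0.2498, 0.0817]
tcp_rot: [0.505, 0.496, -0.505, 0.495]
contact_force: [-0.5, 0.4, -0.2]
opening: 0.404
```

servo_tool([
  [[0.06,0.18,0,0],[0.12,0.36,0,0],[0.18,0.54,0,0],[0.24,0.72,0,0],[0.3,0.9,0,0]],
])

```text
time: 25.8
eef_pos: [0.544, -0.1598, 0.0817]
tcp_rot: [-0.505, -0.496, 0.505, -0.495]
contact_force: [-0.3, 0.0, 0.7]
opening: 0.401
```

servo_tool([
  [[0.06,0.18,0,0],[0.12,0.36,0,0],[0.18,0.54,0,0],[0.24,0.72,0,0],[0.3,0.9,0,0]],
])

```text
time: 26.3
eef_pos: [0.5738, -0.0699, 0.0817]
tcp_rot: [-0.505, -0.496, 0.505, -0.495]
contact_force: [0.1, -0.6, 0.6]
opening: 0.4
```

servo_tool([
  [[0.06,0.18,0,0],[0.12,0.36,0,0],[0.2,0.5,0,0],[0.24,0.6,0,0],[0.24,0.6,0,0]],
])

```text
time: 26.8
eef_pos: [0.5985, -0.0106, 0.0821]
tcp_rot: [-0.504, -0.496, 0.505, -0.495]
contact_force: [0.6, -0.2, 0.2]
opening: 0.399
```

Run:
```python
from h import *
s,c=wristcal(); im=read_camera("wrist"); print(s["eef_pos"])
o=ortho(im,c,.042,.53,.69,-.09,.07,2500)
t=cv2.resize(read_camera("top"),(533,400))
cv2.imwrite("pics/w4.png",np.hstack([o[:,60:320],t]))
```

```text
[ 0.5984864  -0.01059541  0.08212645]Traceback (most recent call last):
  File "<stdin>", line 5, in <module>
    return _nx.concatenate(arrs, 1, dtype=dtype, casting=casting)
           ~~~~~~~~~~~~~~~^^^^^^^^^^^^^^^^^^^^^^^^^^^^^^^^^^^^^^^
ValueError: all the input array dimensions except for the concatenation axis must match exactly, but along dimension 0, the array at index 0 has size 399 and the array at index 1 has size 400
```

Run:
```python
from h import *
s,c=wristcal(); im=read_camera("wrist"); print(s["eef_pos"])
o=ortho(im,c,.042,.53,.69,-.09,.07,2500)
t=cv2.resize(read_camera("top"),(533,399))
cv2.imwrite("pics/w4.png",np.hstack([o[:399,60:320],t]))
```

```text
[ 0.59815677 -0.01201139  0.08211105]
```

View pics/w4.png

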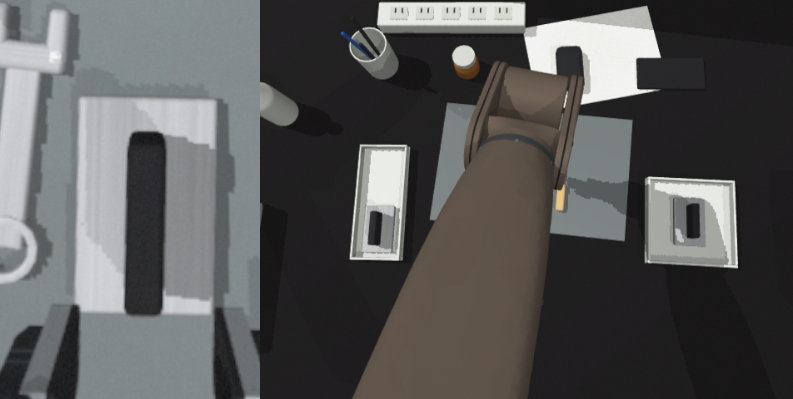

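Both delivered blocks sit flat inside their trays, at (380,228) and (690,222) in the right panel. B2's grip is at (0.601, -0.012), right under the tool.

servo_tool([
  [[0.02,0,-0.15,0],[0.02,0,-0.35,0],[0.02,0,-0.55,0],[0.02,0,-0.75,0],[0.02,0,-0.92,0]],
])

```text
time: 27.5
eef_pos: [0.5992, -0.0125, -0.012]
tcp_rot: [-0.505, -0.495, 0.506, -0.494]
contact_force: [0.4, -1.2, -0.6]
opening: 0.402
```

servo_tool([
  [[0,0,-0.04,0],[0,0,-0.08,0],[0,0,-0.08,0],[0,0,-0.08,0],[0,0,-0.08,0]],
])

```text
time: 28.0
eef_pos: [0.6013, -0.0122, -0.0165]
tcp_rot: [0.505, 0.494, -0.505, 0.496]
contact_force: [0.2, 0.1, -1.5]
opening: 0.397
```

servo_tool([
  [[0,0,0,0],[0,0,0,0],[0,0,0,0],[0,0,0,0],[0,0,0,0]],
], claw=-1, force=60)

```text
time: 28.5
eef_pos: [0.6011, -0.0121, -0.0166]
tcp_rot: [0.505, 0.495, -0.505, 0.495]
contact_force: [-0.6, 0.5, 6.2]
opening: 0.165
```

servo_tool([
  [[-0.05,0.005,0,0],[-0.1,0.01,0,0],[-0.15,0.015,0,0],[-0.2,0.02,0,0],[-0.25,0.025,0,0]],
])

```text
time: 29.0
eef_pos: [0.5763, -0.0098, -0.0167]
tcp_rot: [0.506, 0.494, -0.504, 0.496]
contact_force: [2.9, -0.9, 5.4]
opening: 0.169
```

servo_tool([
  [[-0.05,0.005,0,0],[-0.1,0.01,0,0],[-0.15,0.015,0,0],[-0.21,0.02,0,0],[-0.27,0.025,0,0]],
])

```text
time: 29.5
eef_pos: [0.5493, -0.0073, -0.0166]
tcp_rot: [0.506, 0.494, -0.504, 0.496]
contact_force: [3.1, -0.2, 4.9]
opening: 0.17
```

servo_tool([
  [[0.02,-0.002,0.01,0],[0.04,-0.004,0.01,0],[0.06,-0.006,0.01,0],[0.08,-0.008,0.01,0],[0.1,-0.01,0.01,0]],
])

```text
time: 30.0
eef_pos: [0.5561, -0.0077, -0.0167]
tcp_rot: [-0.504, -0.496, 0.506, -0.494]
contact_force: [-3.9, 0.0, 8.2]
opening: 0.17
```

servo_tool([
  [[-0.02,0.002,0,0],[-0.04,0.004,0,0],[-0.06,0.006,0,0],[-0.08,0.008,0,0],[-0.1,0.01,0,0]],
])

```text
time: 30.5
eef_pos: [0.5482, -0.0071, -0.0166]
tcp_rot: [0.505, 0.495, -0.505, 0.495]
contact_force: [1.9, -0.5, 2.8]
opening: 0.169
```

B2 behaves like B3 and moves freely on reversal (about 4 N against 29 N for B1), so it is smooth. It goes to the far end of the long tray.

servo_tool([
  [[0,0,0.15,0],[0,0,0.35,0],[0,0,0.6,0],[0,0,0.8,0],[0,0,1.0,0]],
])

```text
time: 31.0
eef_pos: [0.5446, -0.0063, 0.0816]
tcp_rot: [-0.503, -0.497, 0.507, -0.493]
contact_force: [0.5, 0.0, -7.0]
opening: 0.169
```

servo_tool([
  [[0.01,0.1,0,0.01],[0.02,0.25,0,0.017],[0.04,0.45,0,0.017],[0.06,0.65,0,0.017],[0.07,0.8,0,0.017]],
])

```text
time: 31.5
eef_pos: [0.5526, 0.0753, 0.0803]
tcp_rot: [0.497, 0.504, -0.499, 0.5]
contact_force: [-0.0, -0.1, -5.8]
opening: 0.169
```

servo_tool([
  [[0.01,0.16,0,0],[0.03,0.32,0,0],[0.04,0.48,0,0],[0.06,0.64,0,0],[0.07,0.8,0,0]],
])

```text
time: 32.0
eef_pos: [0.5626, 0.1542, 0.0833]
tcp_rot: [0.498, 0.502, -0.498, 0.502]
contact_force: [0.6, -0.1, -5.9]
opening: 0.17
```

servo_tool([
  [[0.01,0.16,0,0],[0.03,0.32,0,0],[0.04,0.48,0,0],[0.06,0.64,0,0],[0.07,0.8,0,0]],
])

```text
time: 32.5
eef_pos: [0.5696, 0.2343, 0.0833]
tcp_rot: [0.498, 0.502, -0.498, 0.502]
contact_force: [0.2, -0.7, -5.9]
opening: 0.172
```

servo_tool([
  [[0.01,0.2,0,0],[0.03,0.4,0,0],[0.05,0.6,0,0],[0.08,0.75,0,0],[0.08,0.82,0,0]],
])

```text
time: 33.0
eef_pos: [0.5777, 0.3167, 0.0834]
tcp_rot: [0.498, 0.502, -0.498, 0.502]
contact_force: [0.4, -0.2, -5.5]
opening: 0.174
```

servo_tool([
  [[0,0,-0.05,0],[0,0,-0.1,0],[0,0,-0.15,0],[0,0,-0.2,0],[0,0,-0.2,0]],
])

```text
time: 33.5
eef_pos: [0.5764, 0.314, 0.0618]
tcp_rot: [0.498, 0.502, -0.499, 0.501]
contact_force: [-0.4, 0.3, -7.4]
opening: 0.173
```

Target z is about -0.012, so roughly 74 mm further down.

servo_tool([
  [[0,0,-0.18,0],[0,0,-0.36,0],[0,0,-0.52,0],[0,0,-0.64,0],[0,0,-0.7,0]],
])

```text
time: 34.0
eef_pos: [0.5756, 0.3143, -0.0097]
tcp_rot: [0.497, 0.502, -0.5, 0.501]
contact_force: [0.1, -0.5, -6.1]
opening: 0.174
```

servo_tool([
  [[0,0,-0.01,0],[0,0,-0.02,0],[0,0,-0.03,0],[0,0,-0.04,0],[0,0,-0.04,0]],
])

```text
time: 34.5
eef_pos: [0.5777, 0.3151, -0.0101]
tcp_rot: [0.499, 0.502, -0.498, 0.502]
contact_force: [0.2, 0.0, -6.5]
opening: 0.167
```

servo_tool([
  [[0,0,-0.005,0],[0,0,-0.01,0],[0,0,-0.015,0],[0,0,-0.015,0],[0,0,-0.015,0]],
])

```text
time: 35.0
eef_pos: [0.5777, 0.3151, -0.0116]
tcp_rot: [0.499, 0.502, -0.498, 0.502]
contact_force: [0.2, -0.5, -3.6]
opening: 0.168
```

servo_tool([
  [[0,0,0,0],[0,0,0,0],[0,0,0,0],[0,0,0,0],[0,0,0,0]],
], claw=-0.2)

```text
time: 35.5
eef_pos: [0.5777, 0.3151, -0.0117]
tcp_rot: [0.499, 0.502, -0.498, 0.502]
contact_force: [1.1, 0.2, 0.5]
opening: 0.4
```

servo_tool([
  [[0,0,0.15,0],[0,0,0.35,0],[0,0,0.6,0],[0,0,0.8,0],[0,0,1.0,0]],
])

```text
time: 36.0
eef_pos: [0.5778, 0.3151, 0.0903]
tcp_rot: [0.499, 0.501, -0.498, 0.502]
contact_force: [0.4, -0.4, 0.7]
opening: 0.398
```

servo_tool([
  [[0,-0.2,0.1,0],[0,-0.4,0.2,0],[0,-0.6,0.3,0],[0,-0.8,0.4,0],[0,-1.0,0.5,0]],
])

```text
time: 36.5
eef_pos: [0.5775, 0.2142, 0.1396]
tcp_rot: [0.499, 0.501, -0.498, 0.502]
contact_force: [-0.3, -0.4, -0.1]
opening: 0.402
```

servo_tool([
  [[0,-0.2,0,0],[0,-0.4,0,0],[0,-0.6,0,0],[0,-0.8,0,0],[0,-0.8,0,0]],
])

```text
time: 37.0
eef_pos: [0.5778, 0.1331, 0.1391]
tcp_rot: [0.499, 0.501, -0.499, 0.501]
contact_force: [1.2, 0.1, 0.2]
opening: 0.402
```

Run:
```python
from h import *
im=read_camera("top");c=calibration("top")
a=ortho(im,c,.015,.37,.67,.21,.41,1800); b=ortho(im,c,.015,.37,.67,-.46,-.24,1800)
cv2.imwrite("pics/f.png",np.hstack([a,b]))
```

```text
(no output)
```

View pics/f.png

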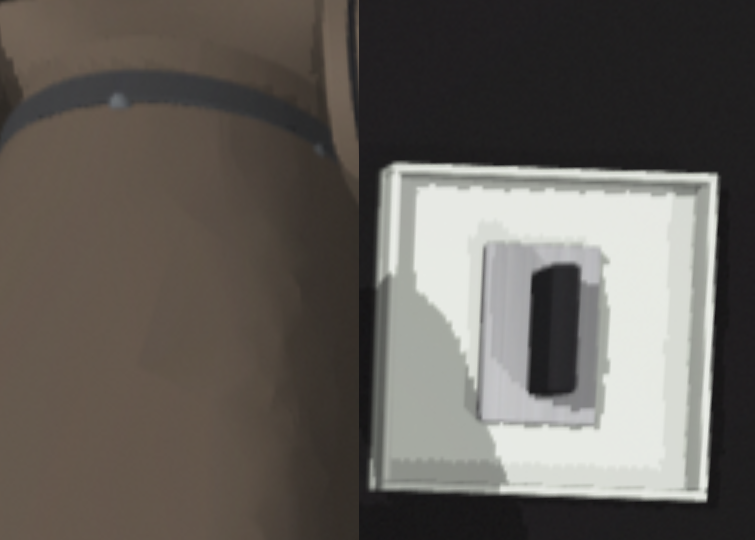

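The square tray is fine: the block is flat and central. The arm hides the long tray, so I'll move further away and look again.

servo_tool([
  [[0,-0.2,0,0],[0,-0.4,0,0],[0,-0.6,0,0],[0,-0.8,0,0],[0,-1.0,0,0]],
])

```text
time: 37.55
eef_pos: [0.5776, 0.0353, 0.1385]
tcp_rot: [0.498, 0.502, -0.498, 0.502]
contact_force: [-0.1, -0.0, 1.3]
opening: 0.394
```

servo_tool([
  [[0,-0.2,0,0],[0,-0.4,0,0],[0,-0.6,0,0],[0,-0.7,0,0],[0,-0.7,0,0]],
])

```text
time: 38.05
eef_pos: [0.5777, -0.0353, 0.1383]
tcp_rot: [0.499, 0.501, -0.498, 0.502]
contact_force: [0.8, 0.3, -0.8]
opening: 0.402
```

Run:
```python
from h import *
im=read_camera("top");c=calibration("top")
a=ortho(im,c,.015,.37,.67,.21,.41,1500); b=cv2.resize(im,(480,360))
a=cv2.resize(a,(240,360))
cv2.imwrite("pics/f2.png",np.hstack([a,b]))
```

```text
(no output)
```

View pics/f2.png

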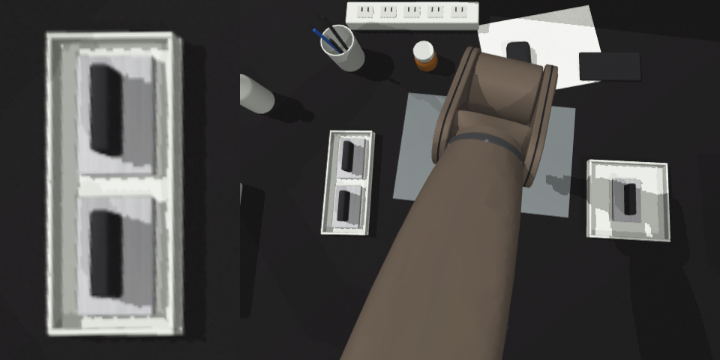

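Both blocks lie flat end to end in the long tray (about (120,115) and (120,255) in the left panel). Handing in.

```bash
python3 -c "
from plant import *
print(sign_off())"
```

```text
the job is handed in; nothing more can be done
None
```

All three blocks are sorted and the job was handed in at about 38 s of the 70 s limit. No verdict came back.

| Block | Drag ÷ (weight + press) | Reversed slide | Result | Where it went |
|---|---|---|---|---|
| Place 1 | about 0.8 | jammed, about 29 N | rough | middle of the square tray |
| Place 2 | about 0.2–0.3 | moved freely, about 4 N | smooth | far end of the long tray |
| Place 3 | about 0.2–0.3 | moved freely, about 3 N | smooth | near end of the long tray |

I slid each block about 5 cm toward the robot, judged by tool travel, before lifting it. One rough and two smooth blocks matches the names in the rules.

**Final pictures:** these show one block flat in the square tray and two flat end to end in the long tray, inside the walls and not stacked. The gripper was open and clear of everything.

**Checks that disagreed or are incomplete:**
- **Fingertip height:** the real fingertips sat about 40 mm above the reported tool point. The first grasp of the place 3 block closed on air without moving anything; I then used that offset for every grasp.
- **Smooth readings:** they ran a little above the stated 0.15, but were well separated from the rough block.
- **Spanner and file:** I didn't measure them again at the end because the arm hid most of the mat. Nothing suggested that they had been touched.

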